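Clip the lockout hook on the switch box

TASK

Lock the yellow-topped switch box with the red-handled snap hook: pick it up, push its brass gate against the upright steel staple until the staple pops inside and the gate snaps shut, then tug the hook straight back with about 10 N to prove that it holds, and leave it lying flat on the yellow cover, closed round the staple. Never push or pull it on the staple with more than about 18 N, set it down gently, and leave the other things on the bench where they are.

Things in the scene. Friction and masses are not known exactly. Their poses are not given: they have to be found in the camera images.
- hook_grip (a point): Centre of the red plastic grip of the loose snap hook (about 120 g, lying flat). The grip is an upright block 24 (x) x 30 (y) x 40 (z) mm, centre 20 mm above the hook's underside. Fingers can go down beside both its y faces almost to the bench. The steel hook, a flat C of 10 mm round bar, lies ahead of the grip (+x); all hook points share these axes.
- hook_spine (a point): On the centre line of the hook's spine, a straight bar along y: 22 mm ahead (+x) of the grip centre and 15 mm lower (5 mm above the hook's underside). The hook's two ends run ahead (+x) from the spine, with centre lines 27.5 mm to the +y side (nose end) and 46.5 mm to the -y side (hinge end).
- hook_mouth (a point): Where a staple leg should meet the hook's open side: 58 mm ahead (+x) of the grip centre, same y, 15 mm lower. The nose's rigid round tip (5 mm radius) is centred 12.5 mm to +y of here; the gate, a 9 mm brass rod, lies along y from its tip's centre 1.5 mm to -y of here to its hinge 37.5 mm to -y, plus a thin look-only latch pin.
- gate (a joint): The sprung gate: 0 rad shut; grows to 1.0 swinging inward (to the grip), never outward; spring 0.1 N m when shut plus 0.3 per rad. Pushed along +x on a leg at the mouth point (y off by -3 to +2 mm is good) it takes 3 to 10 N and lets the leg pop in (force drops) about 30 mm after first touch; a few mm further the leg hits the rigid spine. More to -y it cannot pass; more to +y it meets the nose.
- switchbox: Fixed switch box, grey with a yellow cover, 160 (x) x 150 (y) x 50 (z) mm; origin at the centre of its underside on the bench, x away from its front face with the green lamp, z up; its yaw varies.
- slot_front (a point): Middle of the front slot in the yellow cover, on its surface (50 mm above the bench), box's axes. The staple's front leg (upright 10 mm round steel bar) stands in this slot, but the staple is clamped anywhere within 8 mm either way along the box's x, differently each time: the leg's centre is up to 8 mm off this point in x, 0 in y. See it or feel for it.
- slot_back (a point): Middle of the back slot, 50 mm behind the front one along the box's x. The staple, a polished inverted U 45 mm tall over the cover, has its second leg here, 50 mm from the first; the space between is open. The cover round the staple is bare and flat.
- flux: White flux bottle with blue cap, 48 mm wide, 106 mm tall, loose on the bench; origin under its centre. Leave alone.
- plate: Bent aluminium soldering plate 85 x 70 mm, 18 mm tall, loose; origin under its centre. Leave alone.
- board_a: Green circuit board 62 x 190 mm, up to 31 mm tall, loose, at the far side of the bench; origin under its centre. Leave alone.
- meter: Black multimeter 85 x 170 x 45 mm lying on the bench; origin under its centre. Leave alone.
- driver: Red-handled screwdriver 170 mm long lying near the robot; origin under its middle. Leave alone.
- board_b: Second green circuit board 56 x 170 mm, up to 31 mm tall, loose, left of the robot; origin under its centre. Leave alone.
- solder: Steel spool 54 mm wide, 48 mm tall, loose beyond the switch box; origin under its centre. Leave alone.
Not all that is in view belongs to the job. What is shaped like the switchbox but blue is not meant.

How it is judged:
On the way, in this order (a step that is already met when the one before it is completed fails the run):
1. the gate is pushed open by the staple (value of joint gate above 0.3 rad and contact force between hook and switchbox above 0.5 N), for 0.02 s.
2. the gate has snapped shut with the staple leg inside the hook (value of joint gate below 0.08 rad and x of slot_front in the frame of hook_grip between 0.022 and 0.061 m and y of slot_front in the frame of hook_grip between -0.047 and 0.028 m), for 0.2 s.
3. the shut hook is tugged back on the staple with over 7 N and holds (the leg bearing on the gate's front part) (value of joint gate below 0.08 rad and x of slot_front in the frame of hook_grip between 0.0403 and 0.061 m and contact force between hook and switchbox above 7 N and contact force between the fingers and hook above 1 N and y of slot_front in the frame of hook_grip between -0.02 and 0.009 m), for 0.1 s.
At the end, for the whole second after the job is handed in: Gate shut (under 0.08 rad) with the staple leg inside the hook (front slot's middle 22 to 61 mm ahead of the grip centre, 47 mm to its -y to 28 mm to its +y side); hook let go, at rest, flat on the yellow cover (tilt under 0.2 rad, grip centre 64 to 80 mm above the bench) (all of step 2 and z of hook_grip in the frame of switchbox between 0.064 and 0.08 m and angle between hook_grip's own z axis and vertical below 0.2 rad and linear speed of hook below 0.02 m/s); the robot touches nothing.
It fails at once if the held hook, clear of the cover by over 1.5 mm, is pushed or pulled on the staple with more than 20 N (contact force between hook and switchbox above 20 N and contact force between the fingers and hook above 1 N and z of hook_grip in the frame of switchbox above 0.0715 m).
It fails at once if the held hook is pressed down on the cover or against the staple with more than 30 N (contact force between hook and switchbox above 30 N and contact force between the fingers and hook above 1 N).
It fails at once if another thing on the bench is shifted by more than 30 mm (distance of any of flux, plate, board_a, meter, driver, board_b, solder from where it was at the start of the episode above 0.03 m).
It also fails if it takes over 72 s, if anything falls off the work surface, if the arm or the gripper's body presses on something with over 40 N, if the wrist force passes 120 N, or if a joint passes its speed limit or range.

ROBOT

A 6-joint arm with a two-finger parallel gripper is mounted at the origin on the work surface. World frame = base frame: x ahead of the robot, y to its left, z up, the work surface at z = 0. Lengths are in m, angles in rad, forces in N, time in s.
With the tool pointing down it reaches from about 0.275 to 0.975 m from the base axis. Payload 8.4 kg.
Tool frame: the origin (TCP) lies midway between the tips of the shut fingers; the grasp point (between the pads) lies 19 mm behind it (arm.grasp_offset is the distance from the TCP to the grasp point, in m); z points along the fingers, y is the line along which they close (so a half turn about z gives the same grasp; the last joint's range is limited). The gripper opens to 92 mm and grips with 3 to 60 N. Pads are 20 mm wide; open, the fingers measure 128 mm over their backs; the gripper's body (75 mm by 189 mm) begins 69 mm behind the grasp point.
Start: joints at [1.211, 0.353, 1.633, -0, 1.155, -0.002], TCP at [0.219, 0.585, 0.215] pointing down, gripper open.
Joint ranges: [-2.63, 2.63], [-0.92, 2.1], [0.06, 2.66], [-1.3, 4.44], [0, 2.69], [-3.02, 3.02]. Speed limits (rad/s): [2.22, 2.22, 2.79, 3.14, 3.14, 3.14].

INTERFACE

Orientations are given as a 3x3 rotation matrix whose columns are the frame's x, y, z axes.
In Python, from cell import arm, vision, ticket gives the robot as it stands.
- The arm moves only by the tool servo_tool, never from a script. Its argument "plan" is a list of rows, each a list of 3 entries, a list of its own where there are three numbers: the opening, from -1 (shut) to 1 (fully open), so that 0 is half open, then the shift along the tool's x, y, z in m, then the turn about the tool's z in rad. In form: [[jaw, [dx, dy, dz], spin], ...]. A call has 1 to 5 rows; each row shifts and turns the commanded pose from where the row before left it, along the tool's axes as they then stand; what a row does not reach is not made up. A row lasts 1/10 s, in which the tool goes at most 50 mm and 8.59 degrees, less where a joint would pass 70% of its speed; a pose out of reach is approached as far as the arm can. A call is refused whole if a number of a shift passes 0.05 or a number of a turn 0.15, either way. A call with a gripper value outside its range is refused whole. The fingers move at their own pace and stop on an object; the grip force is fixed at half the most. Time passes only in rows, so rows that do not move let the fingers close. It gives the time, the measured TCP pose, the force, the opening and the grip force at its end, in the units of the state.
- arm.get_state(): the state, without advancing time (a new reading comes with each control period).
- vision.read_camera(name): name is "scene" or "side" or "wrist"; returns a dict with "img" (384x512x3 uint8, blue, green, red), "intrinsics" (3x3 intrinsics, pixels), "k1" (the pictures are not rectified: a ray, as slopes to the right and down, at radius r is drawn at 1 + k1 r^2 times it, then the intrinsics apply), "pose" (4x4, takes a point from camera to world coordinates); the wrist camera has in their place "hand_eye" (4x4, takes a point from camera to tool coordinates, whose origin is the TCP and whose axes are the flange's). Camera axes: x right, y down, z forward; pixel columns grow to the right and rows downward; lengths in m; the calibration is good to about 2 mm. A picture is of the moment at which its call begins: read the wrist's pose just before it. There is no depth.
- ticket.close_job(): hands the job in; it is judged then, once.
Trained networks look in the newest picture that a camera, given by its name, has taken for a name from the list of things; names that differ only in an ending like _2 or _b are one class to them, and where a whole thing is asked for, a point or a joint stands for the part that bears it (a point fixed in the world has none). Each returns a list of dicts, best first, with "confidence" (0 to 1); they miss things now and then, are a little off and sometimes report something else, mostly with a low value. They report only what shows in the picture. A call takes as long as a camera call. They do not tell look-alikes from the thing itself.
- vision.recognise(target, camera): "bbox" ([left, top, right, bottom] in pixels, round what is visible of it).
- vision.pinpoint(target, camera): "pixel" ([column, row] in pixels: a listed point, or the origin of a listed thing).
The state is a dict: "t": time; "joint_pos": joint angles; "qvel": joint speeds; "effort": joint torques, N m; "ee_pos": TCP position; "eef_rot": TCP orientation; "force": force on the tool from outside, world axes, zero at the start; "torque": the same for the moment, N m; "finger_gap": finger opening in m; "grasp_force": force on a finger pad.
Only numpy, scipy, OpenCV 4.12 (cv2) and the standard library are available. Lean on these libraries where they do the work, as an engineer would, in place of code of your own. Each camera call takes 0.05 s, during which the arm holds its last target. There are 200 camera calls.

## Working session

There is one attempt and no reset: what is moved stays moved. The work goes in short steps, Python scripts to look and compute and a tool call to move; the robot and the scene stay as the last step left them, time stands still between calls to the robot, and variables do not carry over. Pictures are saved under pics/ and viewed, at most 10 in all, crops included, and the job is handed in when it is done.

Besides the shell and the picture viewer there is one more tool, called after ">>>" as name([rows], argument=value, ...), one row to a line, values as JSON. servo_tool: Moves the arm, as the interface text tells. Its arguments: {"type":"object","properties":{"plan":{"type":"array"}},"required":["plan"]}

```bash
mkdir -p pics; ls
cat > h.py <<'E'
import numpy as np, cv2
from cell import arm, vision, ticket
def cam(n):
    s=arm.get_state(); c=vision.read_camera(n)
    if n=="wrist":
        T=np.eye(4);T[:3,:3]=s["eef_rot"];T[:3,3]=s["ee_pos"];c["pose"]=T@np.array(c["hand_eye"])
    return c
def ray(c,px):
    K=np.array(c["intrinsics"]);D=np.array([c["k1"],0,0,0,0.])
    p=cv2.undistortPoints(np.array([[px]],float),K,D)[0,0]
    P=np.array(c["pose"]);return P[:3,3],P[:3,:3]@np.array([p[0],p[1],1])
def atz(c,px,z):
    o,d=ray(c,px);return o+d*(z-o[2])/d[2]
def proj(c,X):
    P=np.linalg.inv(np.array(c["pose"]))
    K=np.array(c["intrinsics"]);D=np.array([c["k1"],0,0,0,0.])
    r,_=cv2.Rodrigues(P[:3,:3]);return cv2.projectPoints(np.array(X,float).reshape(-1,1,3),r,P[:3,3],K,D)[0][:,0]
E
python3 - <<'E'
from h import *
np.set_printoptions(precision=4,suppress=True)
Z=dict(hook_grip=.02,hook_spine=.005,hook_mouth=.005,switchbox=0,slot_front=.05,slot_back=.05,solder=0,flux=0,meter=0,plate=0)
for n in("scene","side"):
    c=cam(n);cv2.imwrite(f"pics/{n}.png",c["img"])
    print(n,c["pose"][:3,3])
    for t,z in Z.items():
        for d in vision.pinpoint(t,n)[:3]: print(t,d["pixel"],d["confidence"],atz(c,d["pixel"],z))
print(arm.get_state())
E
```

```text
pics
scene [1.0158 0.7668 0.6765]
hook_grip [246.9, 189.5] 0.79 [ 0.4713 -0.076   0.02  ]
hook_grip [212.9, 172.3] 0.46 [ 0.5101 -0.2388  0.02  ]
hook_spine [238.5, 189.4] 0.49 [ 0.4822 -0.1119  0.005 ]
hook_mouth [227.6, 196.1] 0.58 [ 0.5336 -0.098   0.005 ]
hook_mouth [245.9, 189.2] 0.22 [ 0.4607 -0.0988  0.005 ]
switchbox [393.2, 220.9] 0.96 [0.1843 0.2939 0.    ]
switchbox [301.9, 254.1] 0.91 [0.5072 0.2485 0.    ]
slot_front [396.8, 204.2] 0.88 [0.1703 0.2828 0.05  ]
slot_front [305.0, 238.4] 0.6 [0.4992 0.246  0.05  ]
slot_back [286.5, 245.3] 0.83 [0.5563 0.2395 0.05  ]
slot_back [384.8, 211.1] 0.61 [0.2278 0.2854 0.05  ]
solder [232.9, 307.3] 0.98 [0.7523 0.2924 0.    ]
flux [194.8, 188.9] 0.77 [ 0.6003 -0.2057  0.    ]
meter [137.3, 195.6] 0.74 [ 0.7759 -0.2762  0.    ]
plate [217.1, 173.0] 0.53 [ 0.4844 -0.2562  0.    ]
plate [197.9, 189.8] 0.33 [ 0.5941 -0.1947  0.    ]
side [ 0.1133 -0.6756  0.8314]
hook_grip [283.7, 243.7] 0.84 [ 0.4722 -0.1031  0.02  ]
hook_spine [286.5, 242.6] 0.65 [ 0.487  -0.0928  0.005 ]
hook_spine [231.2, 243.7] 0.36 [ 0.3603 -0.0287  0.005 ]
hook_m
[... 477 characters left out ...]
lux [346.4, 255.8] 0.87 [ 0.5998 -0.1989  0.    ]
meter [410.0, 242.7] 0.96 [ 0.772  -0.2458  0.    ]
plate [327.3, 299.3] 0.84 [ 0.4859 -0.2811  0.    ]
{'t': 1.1, 'joint_pos': array([ 1.2106,  0.353 ,  1.6334, -0.    ,  1.1552, -0.0024]), 'qvel': array([-0.0012,  0.0014,  0.0015, -0.0005,  0.0004,  0.0003]), 'effort': array([ -0.0001, -59.377 , -33.4585,   0.0699,   0.0155,   0.    ]), 'ee_pos': array([0.2189, 0.5854, 0.2146]), 'eef_rot': array([[-0.9367,  0.3502,  0.    ],
       [ 0.3502,  0.9367, -0.    ],
       [-0.    , -0.    , -1.    ]]), 'force': array([-0.137 ,  0.4691,  0.5591]), 'torque': array([-0.0121, -0.0194,  0.0139]), 'grasp_force': 0.0, 'finger_gap': 0.09174275064557054}
```

Run:
```python
import cv2,numpy as np
a=cv2.imread("pics/scene.png")[140:340,120:440];b=cv2.imread("pics/side.png")[100:320,80:432]
a=cv2.resize(a,None,fx=1.8,fy=1.8);b=cv2.resize(b,(576,360))
cv2.imwrite("pics/both.png",cv2.resize(np.vstack([a,b]),(480,600)))
```

```text
(no output)
```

View pics/side.png

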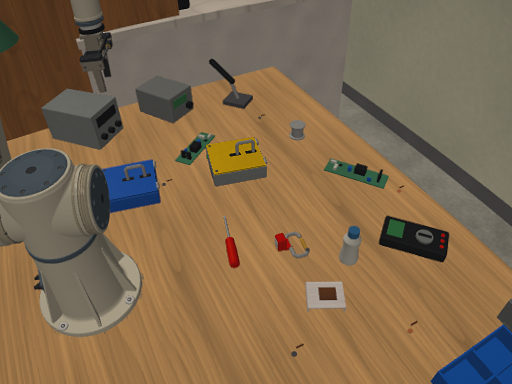

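View pics/scene.png

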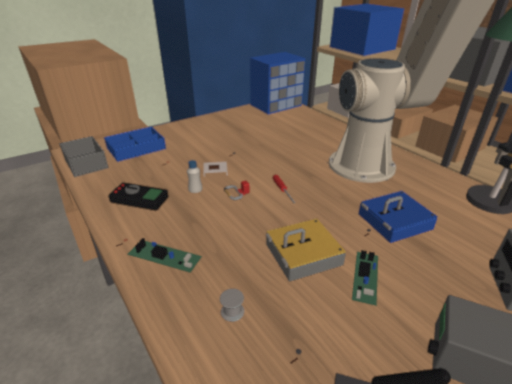

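The side view shows the red grip at (282,242) with its steel C at (297,244). Look-alikes are the red screwdriver handle at (232,250) and, for the box, the blue one at (135,185). The yellow box is at (236,160). I choose the grip with the C and the yellow box. I'll pass over the box first for a close look.

>>> servo_tool([
  [1,[-0.04,-0.024,0],0],
  [1,[-0.04,-0.024,0],0],
  [1,[-0.04,-0.024,0],0],
  [1,[-0.04,-0.024,0],0],
  [1,[-0.04,-0.024,0],0],
])

```text
t: 1.6
ee_pos: [0.3651, 0.4015, 0.2148]
eef_rot: [[-0.937, 0.35, 0.0], [0.35, 0.937, 0.0], [-0.0, 0.0, -1.0]]
force: [0.6, 0.5, 0.5]
finger_gap: 0.0917
grasp_force: 0.0
```

>>> servo_tool([
  [1,[-0.04,-0.024,-0.02],0],
  [1,[-0.04,-0.024,-0.02],0],
  [1,[-0.04,-0.024,-0.02],0],
  [1,[-0.04,-0.024,-0.02],0],
  [1,[0,0,0],0],
])

```text
t: 2.1
ee_pos: [0.4827, 0.2561, 0.2963]
eef_rot: [[-0.935, 0.354, 0.005], [0.354, 0.935, 0.001], [-0.005, 0.003, -1.0]]
force: [-0.6, 1.1, -0.1]
finger_gap: 0.0919
grasp_force: 0.0
```

```bash
cat > look.py <<'E'
from h import *
import sys
np.set_printoptions(precision=4,suppress=True)
Z=dict(hook_grip=.02,hook_spine=.005,hook_mouth=.005,slot_front=.05,slot_back=.05,switchbox=0)
def look(name,ts):
    c=cam("wrist");s=arm.get_state()
    if name: cv2.imwrite(f"pics/{name}.png",c["img"])
    print(s["t"],s["ee_pos"],s["eef_rot"][:,0],c["pose"][:3,3])
    for t in ts:
        for d in vision.pinpoint(t,"wrist")[:2]: print(t,d["pixel"],d["confidence"],atz(c,d["pixel"],Z[t]))
    return c
if __name__=="__main__": look(sys.argv[1],sys.argv[2:])
E
python3 look.py w1 slot_front slot_back switchbox hook_grip
```

```text
2.15 [0.4807 0.2576 0.2948] [-0.9352  0.354  -0.002 ] [0.4035 0.2845 0.4656]
slot_front [255.0, 172.2] 0.92 [0.5041 0.251  0.05  ]
slot_back [261.7, 213.1] 0.89 [0.558 0.24  0.05 ]
switchbox [250.7, 161.6] 0.97 [0.4999 0.2467 0.    ]
hook_grip [21.3, 226.7] 0.67 [ 0.4671 -0.0956  0.02  ]
```

View pics/w1.png

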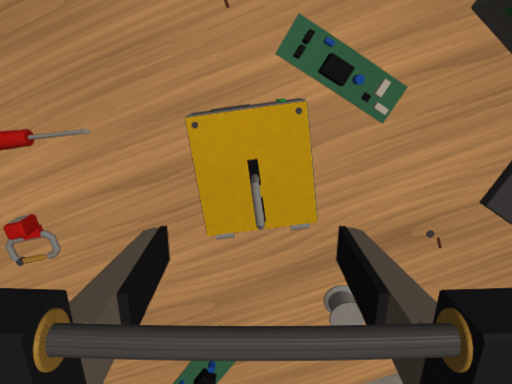

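The wrist view shows the yellow box with corners at about (186,118), (304,100), (316,221) and (207,235). The green lamp, marking the front, is at (281,100), and the staple runs from (253,180) to (261,225). The hook, with its brass gate, is at (30,238). Next I'll fit the cover and the staple.

Run:
```python
from h import *
np.set_printoptions(precision=4,suppress=True)
c=cam("wrist");im=c["img"];hsv=cv2.cvtColor(im,cv2.COLOR_BGR2HSV)
m=cv2.inRange(hsv,(22,180,100),(35,255,255))
ct=max(cv2.findContours(m,0,2)[0],key=cv2.contourArea)[:,0].astype(float)
W=np.array([atz(c,p,.05)[:2] for p in ct],np.float32)
(cx,cy),sz,a=cv2.minAreaRect(W);print((cx,cy),sz,a,cv2.boxPoints(((cx,cy),sz,a)))
g=arm.get_state();print(g["ee_pos"],g["eef_rot"][:,0])
# rectified top view of the area round the slots at z=.05 and z=.095
x0,y0=.46,.19
for z,n in((.05,"r50"),(.09,"r90")):
    S=5000;xs=np.arange(600)/S+x0;ys=np.arange(500)/S+y0
    X,Y=np.meshgrid(xs,ys,indexing="ij");P=np.stack([X.ravel(),Y.ravel(),np.full(X.size,z)],1)
    u=proj(c,P).reshape(600,500,2).astype(np.float32)
    r=cv2.remap(im,u[...,0],u[...,1],cv2.INTER_CUBIC)
    for i in range(0,600,50): cv2.line(r,(0,i),(8 if i%100 else 20,i),(0,0,255),1)
    for i in range(0,500,50): cv2.line(r,(i,0),(i,8 if i%100 else 20),(0,0,255),1)
    cv2.imwrite(f"pics/{n}.png",r)
a=cv2.imread("pics/r50.png");b=cv2.imread("pics/r90.png")
cv2.imwrite("pics/rr.png",cv2.resize(np.hstack([a,b]),(800,480)))
```

```text
(0.5032157897949219, 0.24988508224487305) (0.14446432888507843, 0.15368936955928802) 76.98947143554688 [[0.4121 0.1968]
 [0.5618 0.1622]
 [0.5943 0.303 ]
 [0.4446 0.3376]]
[0.4776 0.2601 0.2926] [-0.9372  0.3487  0.0011]
```

View pics/rr.png

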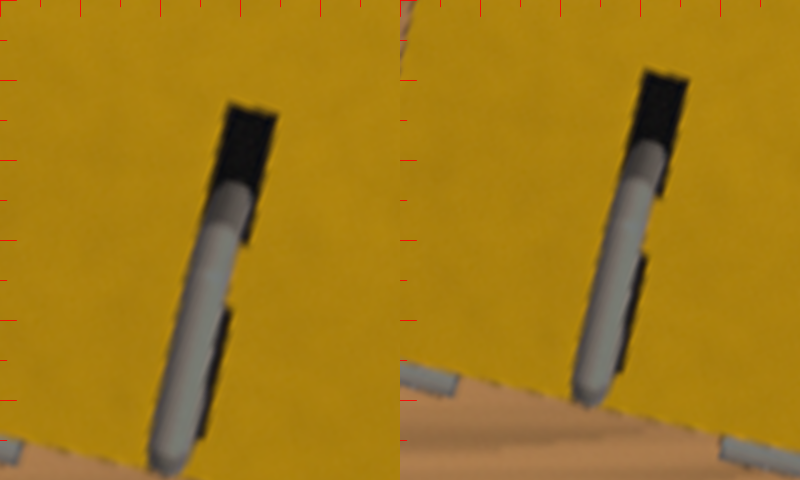

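The cover fit gives 144 x 154 mm against 160 x 150 mm, with the back edge out of view of the yellow mask, and a yaw of -0.227. The slots are 50 mm apart, as specified. The leg is about 7 mm toward the back from the slot middle. I'll recheck with the arm settled.

Run:
```python
from h import *
np.set_printoptions(precision=4,suppress=True)
for k in range(3):
    c=cam("wrist");im=c["img"];hsv=cv2.cvtColor(im,cv2.COLOR_BGR2HSV)
    m=cv2.inRange(hsv,(22,180,100),(35,255,255))
    ct=max(cv2.findContours(m,0,2)[0],key=cv2.contourArea)[:,0].astype(float)
    W=np.array([atz(c,p,.05)[:2] for p in ct],np.float32)
    (cx,cy),sz,a=cv2.minAreaRect(W)
    print(cx,cy,sz,a,c["pose"][:3,3])
    for t in("slot_front","slot_back"):
        d=vision.pinpoint(t,"wrist")[0];print(t,atz(c,d["pixel"],.05))
for t,z in(("hook_grip",.02),("hook_mouth",.005)):
    d=vision.pinpoint(t,"wrist");d and print(t,atz(c,d[0]["pixel"],z))
g=arm.get_state();print(g["t"],g["ee_pos"],g["eef_rot"])
```

```text
0.5029305219650269 0.24999263882637024 (0.14449027180671692, 0.15440340340137482) 77.02215576171875 [0.3993 0.2882 0.4624]
slot_front [0.5015 0.2493 0.05  ]
slot_back [0.5562 0.2383 0.05  ]
0.5029223561286926 0.2499944567680359 (0.14448994398117065, 0.15437544882297516) 76.9886703491211 [0.3996 0.2881 0.4627]
slot_front [0.5018 0.2505 0.05  ]
slot_back [0.5535 0.2406 0.05  ]
0.5031430721282959 0.24990835785865784 (0.1444772630929947, 0.1539183408021927) 76.98340606689453 [0.3999 0.2878 0.4629]
slot_front [0.5035 0.248  0.05  ]
slot_back [0.554  0.2363 0.05  ]
hook_grip [ 0.4659 -0.0956  0.02  ]
2.95 [0.4787 0.2592 0.2934] [[-0.9367  0.3502  0.    ]
 [ 0.3502  0.9367 -0.    ]
 [-0.     -0.     -1.    ]]
```

>>> servo_tool([
  [1,[-0.017,-0.042,0.005],0],
  [1,[-0.017,-0.042,0.005],0],
  [1,[-0.017,-0.042,0.005],0],
  [1,[-0.017,-0.042,0.005],0],
  [1,[-0.017,-0.042,0.005],0],
])

```text
t: 3.45
ee_pos: [0.4846, 0.031, 0.2684]
eef_rot: [[-0.937, 0.35, 0.001], [0.35, 0.937, 0.0], [-0.001, 0.0, -1.0]]
force: [1.1, -0.6, 0.6]
finger_gap: 0.0919
grasp_force: 0.0
```

>>> servo_tool([
  [1,[-0.017,-0.042,0.01],0.1],
  [1,[-0.017,-0.042,0.01],0],
  [1,[-0.017,-0.042,0.01],0],
  [1,[0,0,0],0],
  [1,[0,0,0],0],
])

```text
t: 3.95
ee_pos: [0.4791, -0.1037, 0.2383]
eef_rot: [[-0.896, 0.445, -0.0], [0.445, 0.896, 0.0], [0.001, 0.0, -1.0]]
force: [0.1, 0.8, -1.3]
finger_gap: 0.0918
grasp_force: 0.0
```

```bash
python3 look.py w2 hook_grip hook_spine hook_mouth
```

```text
4.0 [ 0.4794 -0.1028  0.2385] [-0.8965  0.4431  0.0001] [ 0.4041 -0.0678  0.408 ]
hook_grip [254.6, 149.5] 0.75 [ 0.4681 -0.0968  0.02  ]
hook_spine [258.1, 163.0] 0.66 [ 0.487  -0.1013  0.005 ]
hook_mouth [270.3, 190.7] 0.6 [ 0.5247 -0.1032  0.005 ]
```

View pics/w2.png

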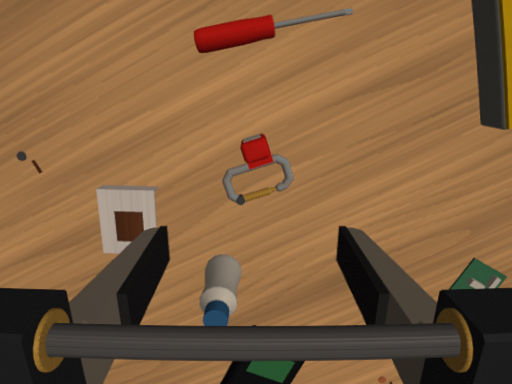

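The close view shows the red grip at (256,150), the grey C, and the brass gate from its hinge at (240,199) to about (277,188). The screwdriver at (235,35) is separate. Next I'll get the yaw and centre.

Run:
```python
from h import *
np.set_printoptions(precision=4,suppress=True)
c=cam("wrist");hsv=cv2.cvtColor(c["img"],cv2.COLOR_BGR2HSV)
m=cv2.inRange(hsv,(15,90,90),(30,255,255));r=np.zeros_like(m);r[180:210,225:300]=m[180:210,225:300]
# brass: strongly saturated
r=cv2.inRange(hsv,(16,150,60),(32,255,255));q=np.zeros_like(r);q[180:208,236:296]=r[180:208,236:296]
ys,xs=np.nonzero(q);W=np.array([atz(c,(x,y),.005)[:2] for x,y in zip(xs,ys)],np.float32)
v=cv2.fitLine(W,cv2.DIST_L2,0,.01,.01).ravel();d=v[:2]*np.sign(v[1]);print("gate",len(W),v,"yaw",-np.arctan2(d[0],d[1]),"ext",np.percentile((W-v[2:])@d,[1,99]))
red=cv2.inRange(hsv,(0,150,60),(8,255,255))|cv2.inRange(hsv,(172,150,60),(180,255,255))
red[:120]=0;red[180:]=0;red[:,:225]=0;red[:,290:]=0
cv=max(cv2.findContours(red,0,2)[0],key=cv2.contourArea)[:,0].astype(float)
def sil(p):
    x,y,a=p;C,S=np.cos(a),np.sin(a);P=[]
    for u in(-.012,.012):
        for w in(-.015,.015):
            for z in(0,.04):P.append((x+C*u-S*w,y+S*u+C*w,z))
    return cv2.convexHull(proj(c,P).astype(np.float32))
h=cv2.convexHull(cv.astype(np.float32))
from scipy.optimize import minimize
def mask(k):
    z=np.zeros((384,512),np.uint8);
    cv2.fillConvexPoly(z,np.round(k*16).astype(np.int32),255,shift=4);return z
H=mask(h)
f=lambda p:np.count_nonzero(mask(sil(p))!=H)
b=min((minimize(f,(.468,-.0968,a),method="Nelder-Mead",options=dict(initial_simplex=np.array([(.468,-.097,a),(.473,-.097,a),(.468,-.092,a),(.468,-.097,a+.15)]))) for a in(-.2,-.1,0,.1)),key=lambda r:r.fun)
print(b.x,b.fun,np.count_nonzero(H))
print(arm.get_state()["ee_pos"])
```

```text
gate 229 [ 0.1395  0.9902  0.5214 -0.1177] yaw -0.1399165 ext [-0.0188  0.0207]
[ 0.4702 -0.0954 -0.1891] 83.0 820
[ 0.4797 -0.1017  0.2387]
```

>>> servo_tool([
  [1,[0.013,0.002,0.03],0],
  [1,[0,0,0.03],-0.107],
  [1,[0,0,0.03],-0.107],
  [1,[0,0,0.035],-0.106],
  [1,[0,0,0.025],0],
])

```text
t: 4.7
ee_pos: [0.4683, -0.0942, 0.0869]
eef_rot: [[-0.991, 0.132, -0.001], [0.132, 0.991, 0.0], [0.001, 0.0, -1.0]]
force: [-0.0, -0.8, 0.1]
finger_gap: 0.0919
grasp_force: 0.0
```

```bash
python3 look.py w3 hook_grip hook_spine
```

```text
4.75 [ 0.4663 -0.0938  0.084 ] [-0.9909  0.1348  0.005 ] [ 0.3854 -0.084   0.2567]
hook_grip [251.5, 202.1] 0.93 [ 0.466  -0.0953  0.02  ]
hook_spine [252.4, 223.0] 0.74 [ 0.4885 -0.0976  0.005 ]
hook_spine [253.0, 202.7] 0.58 [ 0.4718 -0.0949  0.005 ]
```

View pics/w3.png

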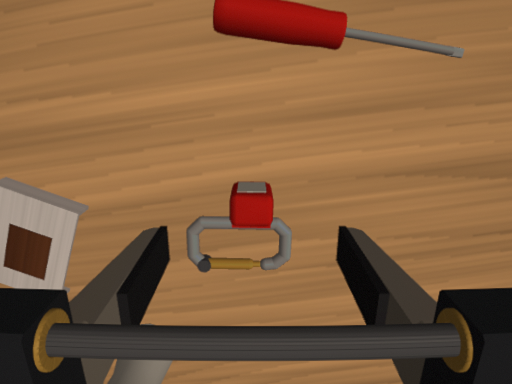

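The hook is centred between the fingers and square to them: grip (251,203), gate (204–270,264). Descending to grip.

>>> servo_tool([
  [1,[0,0,0.04],0],
  [1,[0,0,0.03],0],
  [1,[0,0,0.011],0],
  [1,[0,0,0],0],
  [-0.3,[0,0,0],0],
])

```text
t: 5.35
ee_pos: [0.4698, -0.0955, 0.0088]
eef_rot: [[-0.991, 0.137, 0.002], [0.137, 0.991, -0.0], [-0.002, -0.0, -1.0]]
force: [0.7, -0.4, 0.3]
finger_gap: 0.0861
grasp_force: 0.0
```

>>> servo_tool([
  [-0.8,[0,0,0],0],
  [-1,[0,0,0],0],
  [-1,[0,0,0],0],
  [-1,[0,0,0],0],
  [-1,[0,0,0],0],
])

```text
t: 5.85
ee_pos: [0.4686, -0.0955, 0.0076]
eef_rot: [[-0.991, 0.137, 0.0], [0.137, 0.991, -0.0], [-0.0, -0.0, -1.0]]
force: [0.4, 0.5, 0.6]
finger_gap: 0.0458
grasp_force: 0.0
```

>>> servo_tool([
  [-1,[0,0,0],0],
  [-1,[0,0,0],0],
  [-1,[0,0,0],0],
  [-1,[0,0,0],0],
  [-1,[0,0,0],0],
])

```text
t: 6.35
ee_pos: [0.4686, -0.0954, 0.0074]
eef_rot: [[-0.991, 0.137, -0.0], [0.137, 0.991, 0.0], [0.0, -0.0, -1.0]]
force: [-0.9, -0.3, 0.5]
finger_gap: 0.0294
grasp_force: 30.0
```

>>> servo_tool([
  [-1,[0,0,-0.01],0],
  [-1,[0,0,-0.03],0],
  [-1,[0,0,-0.04],0],
  [-1,[0,0,-0.04],0],
  [-1,[0,0,-0.03],0],
])

```text
t: 6.85
ee_pos: [0.4689, -0.0955, 0.1603]
eef_rot: [[-0.991, 0.137, 0.002], [0.137, 0.991, -0.0], [-0.002, -0.0, -1.0]]
force: [0.6, -0.5, -2.2]
finger_gap: 0.0301
grasp_force: 30.0
```

```bash
python3 look.py w4
python3 - <<'E'
from h import *
print(arm.get_state())
E
```

```text
6.9 [ 0.4712 -0.096   0.1642] [-0.9905  0.1373 -0.0073] [ 0.3857 -0.0847  0.3299]
{'t': 6.9, 'joint_pos': array([-2.04001594e-01,  1.85049717e-01,  1.98952802e+00, -3.03120053e-05,
        9.59651057e-01, -1.63699406e+00]), 'qvel': array([ 0.00036321,  0.04932323,  0.01482198, -0.00035307, -0.13928575,
        0.00082137]), 'effort': array([-1.43473779e-02, -3.06646228e+01, -2.10498476e+01, -1.19399556e-02,
       -4.77948430e-03,  1.11437992e-03]), 'ee_pos': array([ 0.4711962 , -0.09595817,  0.1642123 ]), 'eef_rot': array([[-9.90495972e-01,  1.37352838e-01,  7.20606548e-03],
       [ 1.37345424e-01,  9.90522052e-01, -1.51613793e-03],
       [-7.34601262e-03, -5.12008389e-04, -9.99972887e-01]]), 'force': array([ 1.9142944 , -0.02193237,  2.22342008]), 'torque': array([ 0.02178711, -0.17449493, -0.02212311]), 'grasp_force': 29.968670904636383, 'finger_gap': 0.029651698571541492}
```

View pics/w4.png

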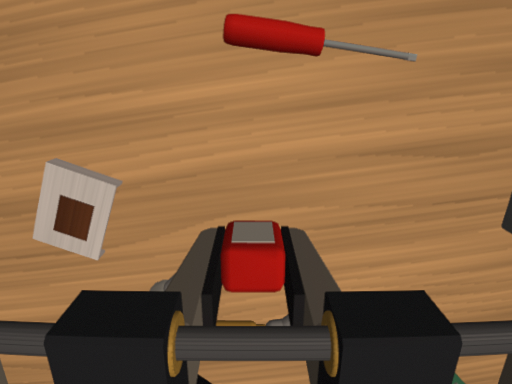

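The hook is held: grip at (252,255), pad force 30 N, gap 29.5 mm. Carrying it over the box at the box's yaw for one more staple measurement in the final tool frame.

>>> servo_tool([
  [-1,[0.0,0.02,-0.018],0],
  [-1,[0.003,0.043,-0.018],0],
  [-1,[0.003,0.043,-0.018],0],
  [-1,[0.003,0.043,-0.018],0],
  [-1,[0.003,0.043,-0.018],0],
])

```text
t: 7.4
ee_pos: [0.4825, 0.098, 0.2486]
eef_rot: [[-0.99, 0.138, 0.0], [0.138, 0.99, 0.0], [-0.0, 0.0, -1.0]]
force: [1.0, -0.1, -2.2]
finger_gap: 0.03
grasp_force: 30.0
```

>>> servo_tool([
  [-1,[0.003,0.043,-0.018],0],
  [-1,[0.003,0.043,-0.018],0],
  [-1,[0.003,0.043,-0.018],0],
  [-1,[0.003,0.024,0],0.089],
  [-1,[0,0,0],0],
])

```text
t: 7.9
ee_pos: [0.4919, 0.2524, 0.3019]
eef_rot: [[-0.975, 0.224, 0.001], [0.224, 0.975, 0.001], [-0.0, 0.001, -1.0]]
force: [-0.2, -0.2, -0.8]
finger_gap: 0.0297
grasp_force: 30.0
```

>>> servo_tool([
  [-1,[0,0,0],0],
  [-1,[0,0,0],0],
  [-1,[0,0,0],0],
])

```text
t: 8.2
ee_pos: [0.4921, 0.2484, 0.3012]
eef_rot: [[-0.974, 0.225, -0.001], [0.225, 0.974, -0.001], [0.0, -0.001, -1.0]]
force: [-0.8, -1.4, -1.4]
finger_gap: 0.0298
grasp_force: 30.0
```

Run:
```python
from h import *
np.set_printoptions(precision=4,suppress=True)
c=cam("wrist");im=c["img"];g=arm.get_state();print(g["t"],g["ee_pos"],g["eef_rot"][:,0],g["finger_gap"])
for t in("slot_front","slot_back"):
    d=vision.pinpoint(t,"wrist");d and print(t,d[0]["pixel"],atz(c,d[0]["pixel"],.05))
# box-aligned rectified view, row: box x from A-30mm, col: y -25..25 mm about slot_front estimate A
A=np.array([.5033,.2491]);a=-.2265;ex=np.array([np.cos(a),np.sin(a)]);ey=np.array([-ex[1],ex[0]])
S=6000.;R=[]
for z in(.05,.09):
    u,v=np.meshgrid(np.arange(600)/S-.03,np.arange(390)/S-.0325,indexing="ij")
    P=A+u[...,None]*ex+v[...,None]*ey;P=np.dstack([P,np.full(u.shape,z)])
    q=proj(c,P.reshape(-1,3)).reshape(600,390,2).astype(np.float32);r=cv2.remap(im,q[...,0],q[...,1],cv2.INTER_CUBIC)
    r[:,195]=(0,0,255);r[180,:40]=(0,0,255);r[480,:40]=(0,0,255);R.append(r)
cv2.imwrite("pics/rr2.png",np.hstack(R))
```

```text
8.25 [0.4922 0.2485 0.3013] [-0.9742  0.2256  0.0002] 0.029825200906342744
slot_front [254.7, 163.6] [0.5028 0.2478 0.05  ]
slot_back [257.2, 203.4] [0.5547 0.2392 0.05  ]
```

View pics/rr2.png

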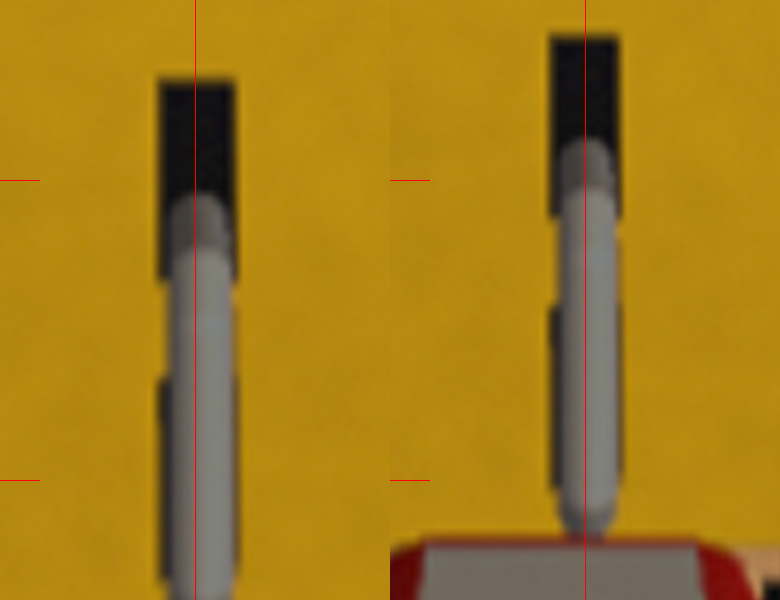

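The slots and staple sit centred on the aim line (offset +0.3 mm), and the leg centre is 7.2 mm behind the slot middle, at (0.5104, 0.2478). Moving to 90 mm in front of it and lowering.

>>> servo_tool([
  [-1,[0.036,0.002,0.01],0],
  [-1,[0.036,0.002,0.03],0],
  [-1,[0,0,0.045],0],
  [-1,[0,0,0.045],0],
  [-1,[0,0,0.04],0],
])

```text
t: 8.85
ee_pos: [0.4226, 0.2694, 0.13]
eef_rot: [[-0.974, 0.225, 0.001], [0.225, 0.974, 0.0], [-0.0, 0.0, -1.0]]
force: [0.8, -0.2, -2.9]
finger_gap: 0.03
grasp_force: 30.0
```

>>> servo_tool([
  [-1,[0,0,0.035],0],
  [-1,[0,0,0.02],0],
  [-1,[0,0,0.008],0],
  [-1,[0,0,0],0],
  [-1,[0,0,0],0],
])

```text
t: 9.35
ee_pos: [0.4237, 0.27, 0.0694]
eef_rot: [[-0.974, 0.225, 0.001], [0.225, 0.974, 0.001], [-0.001, 0.001, -1.0]]
force: [0.5, 0.0, -1.0]
finger_gap: 0.0297
grasp_force: 30.0
```

```bash
cat > rel.py <<'E'
from h import *
s=arm.get_state();R=s["eef_rot"];L=np.array([.5104,.2478])
d=np.append(L,.0624)-s["ee_pos"];q=R.T@d
print("t",s["t"],"leg ahead",-q[0],"leg lateral(hook y)",q[1],"down to .0624:",q[2],"yaw err",np.arctan2(R[1,0],-R[0,0])-.2265,"F tool",R.T@s["force"],s["torque"],s["grasp_force"])
E
python3 rel.py
```

```text
t 9.35 leg ahead 0.0894495135934505 leg lateral(hook y) -0.0021561156197505956 down to .0624: 0.007040918677677017 yaw err 0.0005523225228107609 F tool [-0.51620957  0.16508242  0.9570078 ] [-0.01108184 -0.03818591 -0.07657023] 29.96866911649704
```

>>> servo_tool([
  [-1,[0,-0.0017,0.007],0],
  [-1,[-0.008,0,0],0],
  [-1,[-0.006,0,0],0],
  [-1,[0,0,0],0],
  [-1,[0,0,0],0],
])

```text
t: 9.85
ee_pos: [0.4366, 0.2649, 0.0616]
eef_rot: [[-0.974, 0.225, 0.0], [0.225, 0.974, 0.0], [-0.0, 0.0, -1.0]]
force: [0.2, -0.3, -1.7]
finger_gap: 0.0298
grasp_force: 30.0
```

```bash
python3 rel.py
python3 - <<'E'
from h import *
c=cam("side");cv2.imwrite("pics/s5.png",cv2.resize(c["img"][110:210,180:310],None,fx=6,fy=6,interpolation=cv2.INTER_CUBIC)[:600,:780])
E
```

```text
t 9.85 leg ahead 0.0757409959471849 leg lateral(hook y) -1.2842079687761969e-05 down to .0624: -0.0008021398700255929 yaw err 0.0008435862032169783 F tool [-0.27543426 -0.29268276  1.65546684] [ 0.04014388  0.01501719 -0.03003335] 29.96858060359955
```

View pics/s5.png

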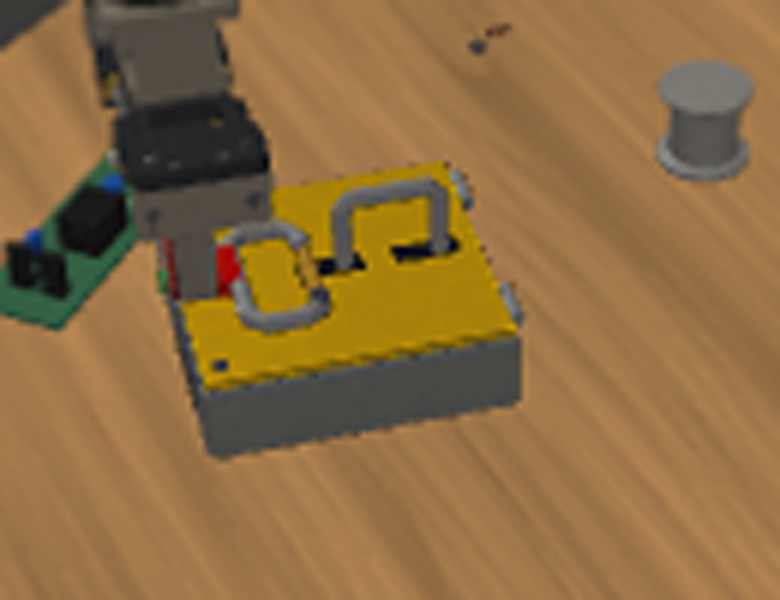

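The side view shows the hook level just in front of the leg: gate at (310,275), leg base at (345,262). Pushing gently.

>>> servo_tool([
  [-1,[-0.003,0.0004,0],0],
  [-1,[-0.003,0,0],0],
  [-1,[-0.003,0,0],0],
  [-1,[-0.002,0,0],0],
  [-1,[-0.002,0,0],0],
])

```text
t: 10.4
ee_pos: [0.4486, 0.2623, 0.0613]
eef_rot: [[-0.974, 0.225, -0.001], [0.225, 0.974, -0.0], [0.001, -0.0, -1.0]]
force: [-2.0, 1.1, -1.5]
finger_gap: 0.0297
grasp_force: 30.0
```

```bash
python3 rel.py
```

```text
t 10.4 leg ahead 0.06343034693779033 leg lateral(hook y) -0.00019503863092835226 down to .0624: -0.0012037806936596113 yaw err 0.0005764170054506634 F tool [2.21130236 0.56871496 1.54717384] [0.20514518 0.53359237 0.035747  ] 29.96958553791046
```

>>> servo_tool([
  [-1,[-0.003,0,0],0],
  [-1,[-0.003,0,0],0],
  [-1,[-0.002,0,0],0],
])

```text
t: 10.7
ee_pos: [0.4564, 0.2604, 0.0612]
eef_rot: [[-0.974, 0.225, -0.001], [0.225, 0.974, -0.0], [0.001, -0.001, -1.0]]
force: [-3.6, 2.1, -1.7]
finger_gap: 0.0297
grasp_force: 30.0
```

```bash
python3 rel.py
```

```text
t 10.7 leg ahead 0.055485378683495394 leg lateral(hook y) -0.00010023293776505947 down to .0624: -0.001293689318806172 yaw err 0.00045441425076103714 F tool [4.00707487 1.21210213 1.73205613] [0.37691122 0.91660044 0.00645369] 29.969099164009094
```

The gate is swinging and the force rises slowly (4 N). Continuing.

>>> servo_tool([
  [-1,[-0.003,0,0],0],
  [-1,[-0.003,0,0],0],
  [-1,[-0.003,0,0],0],
])

```text
t: 11.0
ee_pos: [0.4644, 0.258, 0.061]
eef_rot: [[-0.974, 0.225, -0.003], [0.225, 0.974, -0.001], [0.002, -0.002, -1.0]]
force: [-7.1, 0.4, -1.1]
finger_gap: 0.0303
grasp_force: 30.0
```

>>> servo_tool([
  [-1,[-0.002,0,0],0],
  [-1,[-0.002,0,0],0],
])

```text
t: 11.2
ee_pos: [0.4679, 0.2566, 0.0607]
eef_rot: [[-0.974, 0.225, -0.003], [0.225, 0.974, -0.002], [0.003, -0.003, -1.0]]
force: [-6.5, -2.4, -1.5]
finger_gap: 0.03
grasp_force: 30.0
```

```bash
python3 rel.py
```

```text
t 11.2 leg ahead 0.043374917425693826 leg lateral(hook y) 0.0009967510449872081 down to .0624: -0.001793235243101658 yaw err 0.00060195443880251 F tool [ 5.82527369 -3.82610382  1.56711779] [-0.36424638  1.22777256 -0.15524535] 29.972987473011017
```

>>> servo_tool([
  [-1,[-0.0015,0,0],0],
  [-1,[-0.0015,0,0],0],
])

```text
t: 11.4
ee_pos: [0.4706, 0.2555, 0.0606]
eef_rot: [[-0.974, 0.225, -0.004], [0.225, 0.974, -0.003], [0.003, -0.003, -1.0]]
force: [-5.3, -4.3, -1.4]
finger_gap: 0.0298
grasp_force: 30.0
```

```bash
python3 rel.py
```

```text
t 11.4 leg ahead 0.040485629215359364 leg lateral(hook y) 0.0014047091997711424 down to .0624: -0.0019154818241365501 yaw err 0.0005000759804285604 F tool [ 4.21640611 -5.41445523  1.4361172 ] [-0.68697258  1.19058237 -0.23121101] 29.978662133216858
```

>>> servo_tool([
  [-1,[-0.002,0,0],0],
  [-1,[-0.0015,0,0],0],
])

```text
t: 11.6
ee_pos: [0.4742, 0.2543, 0.0606]
eef_rot: [[-0.974, 0.225, -0.004], [0.225, 0.974, -0.003], [0.003, -0.004, -1.0]]
force: [4.6, -0.2, -3.6]
finger_gap: 0.0299
grasp_force: 29.9
```

```bash
python3 rel.py
```

```text
t 11.6 leg ahead 0.03673027186345439 leg lateral(hook y) 0.0018070962468080631 down to .0624: -0.001954049736218378 yaw err 0.00028872497062004676 F tool [-4.51292985  0.81070287  3.61956669] [-0.05758166 -1.07057299  0.05013517] 29.945930242538452
```

The force dropped, so the leg has popped in. Waiting 0.4 s for the gate to stay shut.

>>> servo_tool([
  [-1,[0,0,0],0],
  [-1,[0,0,0],0],
  [-1,[0,0,0],0],
  [-1,[0,0,0],0],
])

```text
t: 12.0
ee_pos: [0.4762, 0.2564, 0.0616]
eef_rot: [[-0.974, 0.225, 0.001], [0.225, 0.974, 0.0], [-0.001, 0.001, -1.0]]
force: [-0.3, -0.5, -2.2]
finger_gap: 0.0297
grasp_force: 30.0
```

```bash
python3 rel.py
```

```text
t 12.0 leg ahead 0.03527398455653418 leg lateral(hook y) -0.0007207777883217723 down to .0624: -0.000753788665843806 yaw err 0.00017309339031071347 F tool [ 0.18367079 -0.5620386   2.21956804] [0.03055388 0.02934197 0.02001505] 29.96865749359131
```

>>> servo_tool([
  [-1,[0.002,0.003,0],0],
  [-1,[0.002,0.003,0],0],
  [-1,[0.003,0,0],0],
  [-1,[0.003,0,0],0],
  [-1,[0.001,0,0],0],
])

```text
t: 12.5
ee_pos: [0.4664, 0.2646, 0.0615]
eef_rot: [[-0.975, 0.224, 0.001], [0.224, 0.975, 0.0], [-0.001, 0.0, -1.0]]
force: [2.9, -1.9, -4.4]
finger_gap: 0.0297
grasp_force: 30.0
```

>>> servo_tool([
  [-1,[0.001,0,0],0],
  [-1,[0.001,0,0],0],
  [-1,[0,0,0],0],
])

```text
t: 12.8
ee_pos: [0.4662, 0.2649, 0.0618]
eef_rot: [[-0.974, 0.224, 0.003], [0.224, 0.974, 0.0], [-0.003, 0.001, -1.0]]
force: [5.3, -3.2, -0.3]
finger_gap: 0.0294
grasp_force: 30.0
```

```bash
python3 rel.py
```

```text
t 12.8 leg ahead 0.046957800208372785 leg lateral(hook y) -0.00676283865543574 down to .0624: -0.0004761530744635566 yaw err -0.00018019937076338421 F tool [-5.89167343 -1.8837493   0.28060806] [-0.69460039 -1.1896473  -0.04920511] 29.969339668750763
```

>>> servo_tool([
  [-1,[0.001,0,0],0],
  [-1,[0.0007,0,0],0],
  [-1,[0,0,0],0],
])

```text
t: 13.1
ee_pos: [0.4658, 0.2651, 0.0621]
eef_rot: [[-0.975, 0.224, 0.006], [0.224, 0.975, 0.0], [-0.005, 0.002, -1.0]]
force: [11.1, -7.0, -3.4]
finger_gap: 0.0302
grasp_force: 30.0
```

```bash
python3 rel.py
```

```text
t 13.1 leg ahead 0.047315559477921876 leg lateral(hook y) -0.006904931181518763 down to .0624: -6.116921911530934e-05 yaw err -0.00044156247659804526 F tool [-12.38614223  -4.28935876   3.43942069] [-1.16983404 -2.12152524 -0.11166917] 29.970546662807465
```

About 12 N of pull is held by the shut gate. Holding briefly, then relaxing forward.

>>> servo_tool([
  [-1,[-0.0004,0,0],0],
  [-1,[0,0,0],0],
  [-1,[0,0,0],0],
])

```text
t: 13.4
ee_pos: [0.4659, 0.2651, 0.0621]
eef_rot: [[-0.974, 0.224, 0.005], [0.224, 0.975, 0.0], [-0.005, 0.002, -1.0]]
force: [10.5, -6.1, -2.6]
finger_gap: 0.0298
grasp_force: 30.0
```

>>> servo_tool([
  [-1,[-0.003,0,0],0],
  [-1,[-0.003,0,0],0],
  [-1,[-0.003,-0.002,0],0],
  [-1,[0,0,0],0],
])

```text
t: 13.8
ee_pos: [0.4715, 0.261, 0.0613]
eef_rot: [[-0.974, 0.225, -0.001], [0.225, 0.974, -0.0], [0.0, -0.0, -1.0]]
force: [0.0, 0.4, -1.2]
finger_gap: 0.0296
grasp_force: 30.0
```

```bash
python3 rel.py
```

```text
t 13.8 leg ahead 0.04090144426438523 leg lateral(hook y) -0.004073736272563174 down to .0624: -0.001163648592574873 yaw err 0.0005558585837372731 F tool [0.06429168 0.3783805  1.22288676] [0.00486937 0.01938026 0.03845638] 29.96865838766098
```

>>> servo_tool([
  [-1,[0,0,0.001],0],
  [-1,[0,0,0.001],0],
  [-1,[0,0,0.001],0],
  [-1,[0,0,0],0],
  [-1,[0,0,0],0],
])

```text
t: 14.3
ee_pos: [0.4714, 0.2613, 0.0583]
eef_rot: [[-0.974, 0.225, -0.0], [0.225, 0.974, -0.0], [0.0, -0.0, -1.0]]
force: [0.2, -0.9, -0.1]
finger_gap: 0.0294
grasp_force: 30.0
```

>>> servo_tool([
  [-1,[0,0,0.0005],0],
  [-1,[0,0,0.0005],0],
  [-1,[0,0,0],0],
])

```text
t: 14.6
ee_pos: [0.4715, 0.2613, 0.0574]
eef_rot: [[-0.974, 0.225, 0.0], [0.225, 0.974, 0.0], [-0.0, 0.0, -1.0]]
force: [-0.3, 0.5, -1.3]
finger_gap: 0.0299
grasp_force: 30.0
```

>>> servo_tool([
  [-1,[0,0,0.0005],0],
  [-1,[0,0,0],0],
  [-1,[0,0,0],0],
])

```text
t: 14.9
ee_pos: [0.4715, 0.2613, 0.0573]
eef_rot: [[-0.974, 0.225, 0.0], [0.225, 0.974, 0.0], [-0.0, 0.0, -1.0]]
force: [-1.7, -1.3, 5.7]
finger_gap: 0.0294
grasp_force: 30.0
```

>>> servo_tool([
  [-1,[0,0,0.0005],0],
  [-1,[0,0,0],0],
  [-1,[0,0,0],0],
])

```text
t: 15.2
ee_pos: [0.4716, 0.2613, 0.0574]
eef_rot: [[-0.974, 0.225, 0.0], [0.225, 0.974, 0.0], [-0.0, 0.0, -1.0]]
force: [-3.8, -2.0, 12.7]
finger_gap: 0.03
grasp_force: 30.0
```

The cover is reached (z as expected, 12 N). Easing off and releasing.

>>> servo_tool([
  [-1,[0,0,-0.0007],0],
  [-1,[0,0,0],0],
  [-0.3,[0,0,0],0],
  [0,[0,0,0],0],
  [0,[0,0,0],0],
])

```text
t: 15.7
ee_pos: [0.4715, 0.2613, 0.057]
eef_rot: [[-0.974, 0.225, -0.0], [0.225, 0.974, -0.0], [0.0, -0.0, -1.0]]
force: [0.2, 0.3, 0.3]
finger_gap: 0.0454
grasp_force: 0.0
```

>>> servo_tool([
  [0.3,[0,0,0],0],
  [0.3,[0,0,0],0],
  [0.3,[0,0,0],0],
  [0.3,[0,0,0],0],
])

```text
t: 16.1
ee_pos: [0.4715, 0.2613, 0.0571]
eef_rot: [[-0.974, 0.225, 0.0], [0.225, 0.974, 0.0], [-0.0, 0.0, -1.0]]
force: [-0.7, 0.1, -0.3]
finger_gap: 0.0598
grasp_force: 0.0
```

>>> servo_tool([
  [0.3,[0,0,-0.01],0],
  [0.3,[0,0,-0.03],0],
  [0.3,[0,0,-0.04],0],
  [0.3,[0,0,-0.04],0],
  [0.3,[0,0,-0.04],0],
])

```text
t: 16.6
ee_pos: [0.4713, 0.2612, 0.2195]
eef_rot: [[-0.974, 0.225, 0.0], [0.225, 0.974, 0.0], [-0.0, 0.0, -1.0]]
force: [0.1, 0.2, 0.4]
finger_gap: 0.0597
grasp_force: 0.0
```

>>> servo_tool([
  [0.3,[0,0,-0.03],0],
  [0.3,[-0.02,0,-0.02],0],
  [0.3,[0,0,0],0],
  [0.3,[0,0,0],0],
  [0.3,[0,0,0],0],
])

```text
t: 17.1
ee_pos: [0.4897, 0.2564, 0.2658]
eef_rot: [[-0.974, 0.225, -0.002], [0.225, 0.974, -0.001], [0.002, -0.001, -1.0]]
force: [-0.0, -0.2, -0.1]
finger_gap: 0.0594
grasp_force: 0.0
```

```bash
python3 look.py w9 hook_grip
python3 - <<'E'
import cv2
im=cv2.imread("pics/w9.png");cv2.imwrite("pics/w9c.png",cv2.resize(im[60:300,130:390],None,fx=2.4,fy=2.4,interpolation=cv2.INTER_CUBIC))
E
```

```text
17.15 [0.4897 0.2564 0.2657] [-0.9744  0.2247  0.0021] [0.4085 0.2745 0.4357]
hook_grip [254.2, 144.8] 0.59 [0.4759 0.2606 0.02  ]
```

View pics/w9c.png

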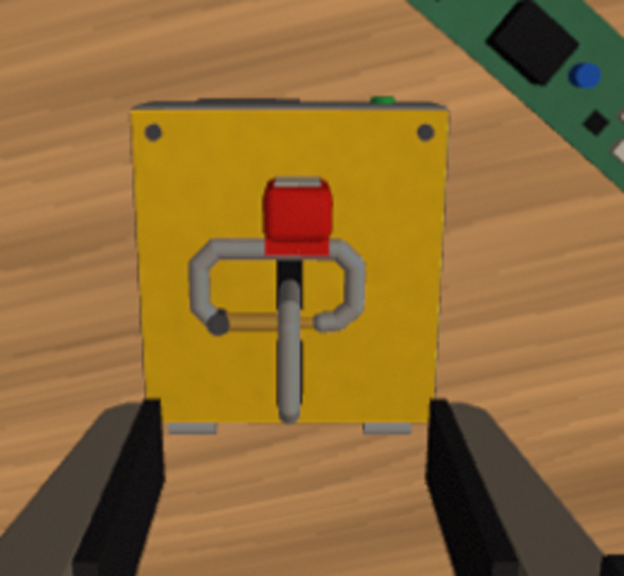

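The hook lies flat and closed: the gate runs from (218,322) to (325,322), shut, with the staple's front leg inside at (289,290). The gripper is clear.

```bash
python3 -c "
from cell import ticket
print(ticket.close_job())"
```

```text
the job is handed in; nothing more can be done
None
```

The snap hook is locked round the yellow box's staple: it held a tug of about 12 N and now lies flat on the cover with the gate shut; the job is handed in, though no verdict was shown.

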